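# Cover the oven dishes

## Task

The four filled dishes on the baking tray are ready for the oven: put on each dish the lid that belongs to it, so that it sits fully home and level. Set the lids down gently without dropping them, leave the dishes standing where they are on the tray, and leave the ramekin and the pepper mill alone.

Things in the scene. Friction and masses are not known exactly. Their poses are not given: they have to be found in the camera images.
- lid_round_small_knob (a point): Small round lid, white stoneware, 90 mm across, about 0.2 kg, flat on a 20 mm board. Grip its central knob: round, 24 across, 26 high. Point: mid-knob. Knob top 13 above, domed lid top 13 below, edge's underside 23 below, tapered lip 31 below (4 mm play in its dish; 8 on entry). Home: point 23 above its dish's rim. z up, yaw free.
- lid_round_large_knob (a point): Large round lid, white stoneware, 118 mm across, about 0.2 kg, flat on a 20 mm board. Grip its central knob: round, 30 across, 26 high. Point: mid-knob. Knob top 13 above, domed lid top 13 below, edge's underside 23 below, tapered lip 31 below (4 mm play in its dish; 8 on entry). Home: point 23 above its dish's rim. z up, yaw free.
- lid_oval_knob (a point): Oval lid, white stoneware, 92 (x) by 126 mm (y), about 0.2 kg, flat on a 20 mm board. Grip its central knob: oval, 22 (x) by 34 (y), pinched along x, 26 high. Point: mid-knob. Knob top 13 above, domed lid top 13 below, edge's underside 23 below, tapered lip 31 below (4 mm play in its dish; 8 on entry). Home: point 23 above its dish's rim. z up, y the long axis.
- lid_square_knob (a point): Square lid, white stoneware, 96 by 96 mm, rounded corners, about 0.2 kg, flat on a 20 mm board. Grip its central knob: square, 26 by 26, 26 high. Point: mid-knob. Knob top 13 above, domed lid top 13 below, edge's underside 23 below, tapered lip 31 below (4 mm play in its dish; 8 on entry). Home: point 23 above its dish's rim. z up, x, y square to its sides, any quarter turn fits.
- dish_round_small_rim (a point): Small round open oven dish, white stoneware, 90 mm across over the rim, 52 high, rim wall 7, small potatoes inside ending 15 mm or more below the rim, about 0.5 kg, loose on the baking tray (floor 3 mm above the worktop, tray rim 20). Point: centre of the mouth, level with the rim's top; z up, yaw free.
- dish_round_large_rim (a point): Large round open oven dish, white stoneware, 118 mm across over the rim, 52 high, rim wall 7, small potatoes inside ending 15 mm or more below the rim, about 0.5 kg, loose on the baking tray (floor 3 mm above the worktop, tray rim 20). Point: centre of the mouth, level with the rim's top; z up, yaw free.
- dish_oval_rim (a point): Oval open oven dish, white stoneware, 92 (x) by 126 mm (y) over the rim, 52 high, rim wall 7, small potatoes inside ending 15 mm or more below the rim, about 0.5 kg, loose on the baking tray (floor 3 mm above the worktop, tray rim 20). Point: centre of the mouth, level with the rim's top; z up, y the long axis.
- dish_square_rim (a point): Square open oven dish, white stoneware, 96 by 96 mm, rounded corners over the rim, 52 high, rim wall 7, small potatoes inside ending 15 mm or more below the rim, about 0.5 kg, loose on the baking tray (floor 3 mm above the worktop, tray rim 20). Point: centre of the mouth, level with the rim's top; z up, x, y square to its sides, any quarter turn fits.
- ramekin: A small white open ramekin without a lid, 80 mm across, 42 mm high, on the worktop beside or beyond the tray and the board; a bystander. Origin: centre of its underside.
- pepper_mill: A dark wooden pepper mill, 54 mm across at its foot, 130 mm high, standing on the worktop beside or beyond the tray and the board; a bystander. Origin: centre of its underside.

How it is judged:
By the outcome, as a careful person would: the job done as asked, in the order asked, and still so for the second after the job is handed in, with the robot touching nothing.
It also fails if it takes over 106 s, if anything falls off the work surface, if the arm or the gripper's body presses on something with over 40 N, if the wrist force passes 120 N, or if a joint passes its speed limit or range.

## Robot

A 6-joint arm with a two-finger parallel gripper is mounted at the origin on the work surface. World frame = base frame: x ahead of the robot, y to its left, z up, the work surface at z = 0. Lengths are in m, angles in rad, forces in N, time in s.
With the tool pointing down it reaches from about 0.25 to 0.775 m from the base axis. Payload 4 kg.
Tool frame: the origin (TCP) lies at the very end of the fingers, on their centre line; the grasp point (between the pads) lies 19 mm behind it; z points along the fingers, y is the direction in which the jaws open and shut (so a half turn about z gives the same grasp; the last joint's range is limited). The gripper opens to 94 mm and grips with 3 to 60 N. Pads are 16 mm wide; open, the fingers measure 119 mm over their backs; the gripper's body (75 mm by 177 mm) begins 78 mm behind the grasp point.
Start: joints at [1.09, 0.087, 1.371, -0, 1.684, -0.103], TCP at [0.203, 0.511, 0.206] pointing down, gripper open.
Joint ranges: [-3.1, 3.1], [-0.76, 2.03], [0.27, 2.55], [-1.08, 4.22], [0.17, 2.65], [-2.57, 2.57]. Speed limits (rad/s): [2.79, 2.79, 3.14, 3.14, 3.14, 3.14].

## Interface

Orientations are given as [roll, pitch, yaw] about the fixed x, y, z axes, in that order (R = Rz(yaw) Ry(pitch) Rx(roll)).
In Python, from bench import robot, snapshot, calibration gives the robot as it stands. The module is installed in compiled form; this text tells all that it offers.
- The arm moves only by the tool servo_tool, never from a script. Its argument "series" is text: rows parted by semicolons, each of 5 numbers parted by spaces: the closure, from -1 (fully open) to 1 (shut), then the shift along the tool's x, y, z in cm, then the turn about the tool's z in rad. A call has 1 to 20 rows; each row is the pose to reach, as a shift and turn from the pose commanded when the call began, along the tool's axes at that moment; what a row does not reach only later rows make up. A row lasts 1/12 s, in which the tool goes at most 41.7 mm and 7.16 degrees, less where a joint would pass 70% of its speed; a pose out of reach is approached as far as the arm can. A call with a gripper value outside its range is refused whole. The fingers move at their own pace and stop on an object; the grip force is fixed at half the most. Time passes only in rows, so rows that repeat a pose let the fingers close. It gives the time, the measured TCP pose, the force and the opening at its end, in the units of the state.
- robot.get_obs(): the state, without advancing time (a new reading comes with each control period).
- snapshot(name): name is "side" or "top"; returns (picture, depth): 420x560x3 uint8, red, green, blue; 420x560 float32, m along the optical axis (not along the pixel's ray), 0 where there is no reading.
- calibration(name): a dict with "fx", "fy", "cx", "cy" (pixels), "rvec" (rotation vector, rad) and "tvec" (3), from world to camera coordinates, as OpenCV has them. Camera axes: x right, y down, z forward; pixel columns grow to the right and rows downward; lengths in m; the calibration is good to about 2 mm. A picture is of the moment at which its call begins. calibration takes no time and is no camera call.
- robot.close_job(): hands the job in, once; it reports no verdict.
The state is a dict: "time": time; "joint_positions": joint angles; "qvel": joint speeds; "joint_torque": joint torques, N m; "tool_pos": TCP position; "ee_rot": TCP orientation; "wrist_force": force on the tool from outside, world axes, zero at the start; "wrist_torque": the same for the moment, N m; "width": finger opening in m.
Only numpy, scipy, OpenCV 4.12 (cv2) and the standard library are available. Lean on these libraries where they do the work, as an engineer would, in place of code of your own. Each camera call takes 0.05 s, during which the arm holds its last target. There are 200 camera calls.

## Working session

There is one attempt and no reset: what is moved stays moved. The work goes in short steps, Python scripts to look and compute and a tool call to move; the robot and the scene stay as the last step left them, time stands still between calls to the robot, and variables do not carry over. Pictures are saved under pics/ and viewed, about 12 in all and at most 16, crops included, and the job is handed in when it is done.

Besides the shell and the picture viewer there is one more tool, called as name(argument=value, ...) on one line, values as JSON. servo_tool: Moves the arm, as the interface text tells. Its arguments: {"type":"object","properties":{"series":{"type":"string"}},"required":["series"]}

```bash
mkdir -p pics; cat > h.py <<'E'
import numpy as np, cv2
from bench import robot, snapshot, calibration
def cal(n):
    c=calibration(n); R=cv2.Rodrigues(np.array(c["rvec"],float))[0]; return c,R,np.array(c["tvec"],float).ravel()
def cloud(n,depth):
    c,R,t=cal(n); v,u=np.mgrid[:420,:560]
    P=np.stack([(u-c["cx"])/c["fx"]*depth,(v-c["cy"])/c["fy"]*depth,depth],-1)
    W=(P-t)@R; W[depth==0]=np.nan; return W
def proj(n,p):
    c,R,t=cal(n); q=np.atleast_2d(p)@R.T+t
    return np.stack([q[:,0]/q[:,2]*c["fx"]+c["cx"],q[:,1]/q[:,2]*c["fy"]+c["cy"]],-1)
E
python3 - <<'E'
from h import *
for n in("top","side"):
    p,d=snapshot(n); cv2.imwrite(f"pics/{n}0.png",p[:,:,::-1]); np.savez(f"{n}0.npz",p=p,d=d)
    c,R,t=cal(n); print(n,c["fx"],(-R.T@t).round(3),(R[2]).round(3),np.mean(d==0))
o=robot.get_obs(); print(o)
E
```

```text
top 381.37651107143665 [0.491 0.08  1.038] [ 0.103 -0.004 -0.995] 0.003784013605442177
side 387.23307103809094 [ 0.515 -0.806  0.733] [ 0.065  0.791 -0.608] 0.004043367346938775
{'time': 0.1, 'joint_positions': array([ 1.08990002e+00,  8.78512050e-02,  1.37207534e+00,  1.89284075e-05,
        1.68360094e+00, -1.03096306e-01]), 'qvel': array([-5.17357079e-04, -2.62404757e-04, -3.28134902e-03, -9.08185382e-05,
        7.72321770e-04,  6.48499633e-04]), 'joint_torque': array([ 2.37439912e-03, -3.41253126e+01, -3.03301978e+01,  7.20875454e-02,
        3.03705095e-02, -9.03192426e-05]), 'tool_pos': array([0.20265161, 0.51078009, 0.20445165]), 'ee_rot': array([-3.13967003e+00, -2.17833051e-04,  2.76379455e+00]), 'wrist_force': array([ 0.59834176,  0.32697635, -0.37092662]), 'wrist_torque': array([-0.02781983,  0.01676306, -0.06447782]), 'width': 0.09367649222864231}
```

View pics/top0.png

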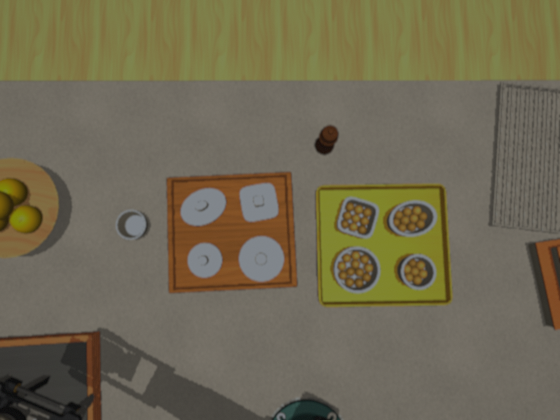

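View pics/side0.png

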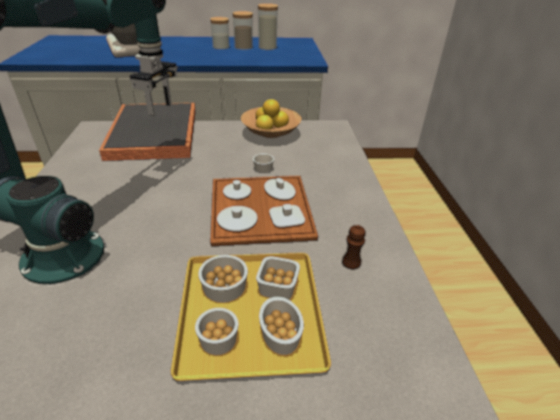

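```bash
cat > m.py <<'E'
from h import *
def shape(W,mask,tag):
    P=W[mask][:,:2].astype(np.float32); h=W[mask][:,2]
    (c,s,a)=cv2.minAreaRect(P); (ec,r)=cv2.minEnclosingCircle(P)
    e=cv2.fitEllipse(cv2.convexHull(P))
    print(tag,"n",len(P),"zmed %.4f"%np.median(h),"rect",np.round(c,4),np.round(s,4),round(a,1),"ell",np.round(e[0],4),np.round(e[1],4),round(e[2],1))
L={"ov":(203,206),"sq":(259,202),"sm":(205,260),"lg":(261,258)}
D={"sq":(357,217),"ov":(411,218),"lg":(355,269),"sm":(417,271)}
def run(n,d,p):
    W=cloud(n,d); sat=p.max(2).astype(int)-p.min(2)
    for k,v in L.items():
        w=W[v[1],v[0]]; r=np.hypot(W[...,0]-w[0],W[...,1]-w[1])
        shape(W,(r<.025)&(W[...,2]>.056)&(W[...,2]<.08),"knob "+k)
        shape(W,(r<.075)&(W[...,2]>.026)&(W[...,2]<.08)&(sat<40),"lid "+k)
    for k,v in D.items():
        w=W[v[1],v[0]]; r=np.hypot(W[...,0]-w[0],W[...,1]-w[1])
        m=(r<.075)&(W[...,2]>.048)&(W[...,2]<.07)
        shape(W,m,"dish "+k)
if __name__=="__main__":
    z=np.load("top0.npz"); run("top",z["d"],z["p"])
    W=cloud("top",z["d"]); print("table z",np.nanmedian(W[100:160,60:250,2]),"board",W[232,235],"tray",W[245,388])
    i=z["p"][160:320,110:460,::-1]; cv2.imwrite("pics/topc.png",cv2.resize(i,None,fx=2.28,fy=2.28,interpolation=cv2.INTER_CUBIC))
E
python3 m.py
```

```text
knob ov n 93 zmed 0.0635 rect [0.6025 0.2706] [0.0211 0.0326] 19.8 ell [0.6031 0.2712] [0.022  0.0324] 25.4
lid ov n 1280 zmed 0.0350 rect [0.6027 0.271 ] [0.0959 0.1175] 1.2 ell [0.6028 0.2713] [0.0908 0.1242] 26.4
knob sq n 99 zmed 0.0636 rect [0.6154 0.1236] [0.0259 0.0257] 13.6 ell [0.6147 0.1237] [0.0277 0.0296] 91.3
lid sq n 1213 zmed 0.0349 rect [0.6153 0.1239] [0.0957 0.0958] 11.1 ell [0.6143 0.1238] [0.1078 0.11  ] 12.1
knob sm n 76 zmed 0.0633 rect [0.4619 0.2645] [0.022  0.0234] 45.1 ell [0.4626 0.2643] [0.0226 0.0239] 48.9
lid sm n 930 zmed 0.0350 rect [0.4632 0.2646] [0.0884 0.0869] 1.2 ell [0.4627 0.2647] [0.0882 0.0893] 122.4
knob lg n 105 zmed 0.0635 rect [0.4663 0.1169] [0.0252 0.028 ] 0.2 ell [0.4665 0.1167] [0.0272 0.0286] 176.7
lid lg n 1589 zmed 0.0346 rect [0.4659 0.1168] [0.1153 0.1144] 90.0 ell [0.4663 0.1168] [0.1161 0.1169] 177.9
dish sq n 403 zmed 0.0546 rect [ 0.5723 -0.1344] [0.0964 0.0955] 72.9 ell [ 0.5726 -0.134 ] [0.1082 0.1098] 43.4
dish ov n 449 zmed 0.0547 rect [ 0.5696 -0.2767] [0.0912 0.1239] 1.3 ell [ 0.5696 -0.2767] [0.0912 0.1258] 11.8
dish lg n 432 zmed 0.0546 rect [ 0.4382 -0.128 ] [0.1155 0.1164] 89.1 ell [ 0.4382 -0.1286] [0.1167 0.117 ] 96.4
dish sm n 343 zmed 0.0547 rect [ 0.4326 -0.2851] [0.0862 0.09  ] 0.5 ell [ 0.4325 -0.2853] [0.0879 0.0909] 167.2
table z 6.569459527859741e-05 board [0.53676638 0.18679608 0.01937707] tray [ 0.50180284 -0.22579158  0.00269159]
```

View pics/topc.png

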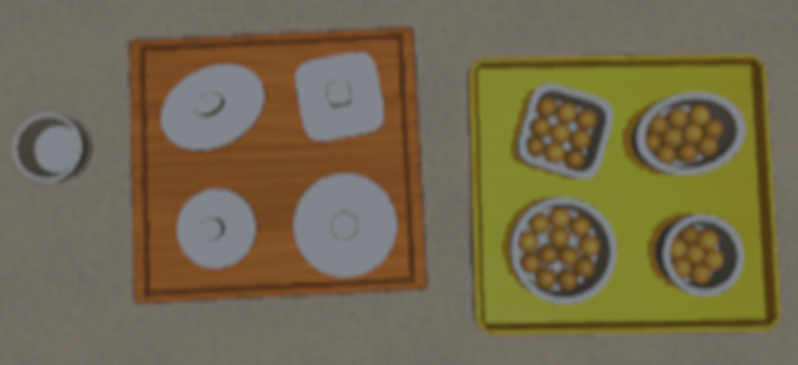

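```bash
cat > go.py <<'E'
import sys
from h import *
def plan(x,y,z,phi=None):
    """shift (cm, tool axes) and turn to bring TCP to x,y,z with jaw axis at phi deg (world)"""
    o=robot.get_obs(); p=o["tool_pos"]; yaw=o["ee_rot"][2]
    d=np.array([x,y,z])-p
    s=[d[0]*np.cos(yaw)+d[1]*np.sin(yaw), d[0]*np.sin(yaw)-d[1]*np.cos(yaw), -d[2]]
    t=0 if phi is None else (yaw-np.radians(phi+90)+np.pi/2)%np.pi-np.pi/2
    print("t %.2f tcp"%o["time"],p.round(4),"jaw phi %.1f"%(np.degrees(yaw)-90),"w %.4f"%o["width"],"F",o["wrist_force"].round(1),
          "-> shift cm",np.round(np.array(s)*100,2),"turn %.3f"%t)
if __name__=="__main__": plan(*map(float,sys.argv[1:]))
E
python3 - <<'E'
from m import *
z=np.load("top0.npz"); W=cloud("top",z["d"]); p=z["p"]; sat=p.max(2).astype(int)-p.min(2)
def ang(c,lo,hi,s,extra=True):
    d=W[...,:2]-np.array(c); r=np.hypot(*np.moveaxis(d,-1,0))
    m=(r<.072)&(W[...,2]>lo)&(W[...,2]<hi)&extra
    q=(d[m]-d[m].mean(0)); c2=q[:,0]+1j*q[:,1]
    a=np.degrees(np.angle(-np.mean(c2**4)))/4 if s==4 else np.degrees(np.angle(-np.mean(c2**2)))/2
    print(c,"angle",round(a,1),"centroid",(d[m].mean(0)+c).round(4))
ang((.6150,.1238),.026,.08,4,sat<40); ang((.5725,-.1342),.048,.07,4)
ang((.6028,.2713),.026,.08,2,sat<40); ang((.5696,-.2767),.048,.07,2)
w=W[137,329]; print("mill",w)
E
python3 go.py .466 .1168 .12 0
```

```text
(0.615, 0.1238) angle 10.0 centroid [0.6143 0.1236]
(0.5725, -0.1342) angle -17.9 centroid [ 0.5727 -0.1357]
(0.6028, 0.2713) angle 26.7 centroid [0.602  0.2703]
(0.5696, -0.2767) angle 11.7 centroid [ 0.5696 -0.2784]
mill [ 0.76613421 -0.05350855  0.12102658]
t 0.10 tcp [0.2027 0.5108 0.2045] jaw phi 68.4 w 0.0937 F [ 0.6  0.3 -0.4] -> shift cm [-39.01 -26.91   8.45] turn 1.193
```

servo_tool(series="-1 -10 -7 2 0.1; -0.5 -39 -26.9 8.4 1.19; -0.3 -39 -26.9 8.4 1.19; -0.3 -39 -26.9 8.4 1.19; -0.3 -39 -26.9 8.4 1.19; -0.3 -39 -26.9 8.4 1.19; -0.3 -39 -26.9 8.4 1.19; -0.3 -39 -26.9 8.4 1.19; -0.3 -39 -26.9 8.4 1.19; -0.3 -39 -26.9 8.4 1.19; -0.3 -39 -26.9 8.4 1.19; -0.3 -39 -26.9 8.4 1.19; -0.3 -39 -26.9 8.4 1.19; -0.3 -39 -26.9 8.4 1.19; -0.3 -39 -26.9 8.4 1.19; -0.3 -39 -26.9 8.4 1.19; -0.3 -39 -26.9 8.4 1.19")

```text
time: 1.52
tool_pos: [0.4657, 0.1186, 0.1218]
ee_rot: [3.141, -0.0, 1.576]
wrist_force: [-0.2, -0.1, -0.6]
width: 0.0609
```

```bash
python3 go.py .466 .1168 .043 0
```

```text
t 1.52 tcp [0.4657 0.1186 0.1218] jaw phi 0.3 w 0.0609 F [-0.2 -0.1 -0.6] -> shift cm [-0.18  0.03  7.88] turn 0.005
```

servo_tool(series="-0.3 -0.1 0 3 0; -0.3 -0.1 0 5.5 0; -0.3 -0.1 0 7 0; -0.3 -0.1 0 7.7 0; -0.3 -0.1 0 7.8 0; -0.3 -0.1 0 7.8 0; -0.3 -0.1 0 7.8 0")

```text
time: 2.1
tool_pos: [0.4672, 0.1169, 0.045]
ee_rot: [3.139, -0.0, 1.575]
wrist_force: [-0.1, 0.0, -0.4]
width: 0.0609
```

```bash
python3 go.py .466 .1168 .043 0; python3 - <<'E'
from h import *
p,d=snapshot("side"); i=p[120:260,160:340,::-1]; cv2.imwrite("pics/g1.png",cv2.resize(i,None,fx=4,fy=4,interpolation=cv2.INTER_CUBIC))
E
```

```text
t 2.10 tcp [0.4672 0.1169 0.045 ] jaw phi 0.2 w 0.0609 F [-0.1  0.  -0.4] -> shift cm [-0.01 -0.12  0.2 ] turn 0.004
```

View pics/g1.png

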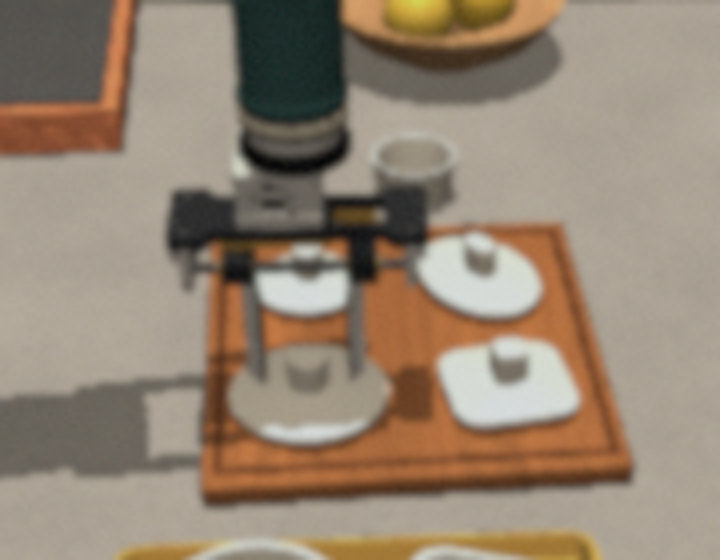

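The open fingers straddle the large lid's knob evenly (about crop pixel (308,370)). Closing on it and lifting a little.

servo_tool(series="-0.3 0 -0.1 0.1 0; 0.5 0 -0.1 0.1 0; 1 0 -0.1 0.1 0; 1 0 -0.1 0.1 0; 1 0 -0.1 0.1 0; 1 0 -0.1 0.1 0; 1 0 -0.1 0.1 0; 1 0 -0.1 0.1 0; 1 0 -0.1 -0.5 0; 1 0 -0.1 -2 0; 1 0 -0.1 -4.5 0; 1 0 -0.1 -8 0; 1 0 -0.1 -10.5 0; 1 0 -0.1 -12 0; 1 0 -0.1 -12 0; 1 0 -0.1 -12 0; 1 0 -0.1 -12 0")

```text
time: 3.57
tool_pos: [0.464, 0.1162, 0.1616]
ee_rot: [-3.138, 0.0, 1.574]
wrist_force: [0.5, 0.3, -2.3]
width: 0.0293
```

```bash
python3 go.py .4382 -.1285 .165 0; python3 - <<'E'
from h import *
p,d=snapshot("side"); i=p[90:290,140:340,::-1]; cv2.imwrite("pics/g2.png",cv2.resize(i,None,fx=3,fy=3,interpolation=cv2.INTER_CUBIC))
E
```

```text
t 3.57 tcp [0.464  0.1162 0.1616] jaw phi 0.2 w 0.0293 F [ 0.5  0.3 -2.3] -> shift cm [-24.46  -2.65  -0.34] turn 0.003
```

View pics/g2.png

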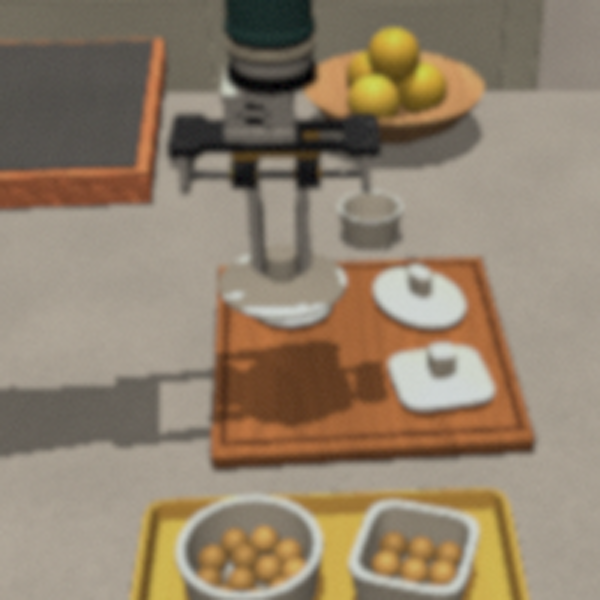

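```bash
cat > go.py <<'E'
import sys,json
from h import *
# usage: go.py "<last row shift x y z cm, turn>" x y z phi   (tracks the commanded pose in state.json, readings being noisy)
c=np.array(json.load(open("state.json")))
a=list(map(float,sys.argv[1].split()))
T=lambda w: np.array([[np.cos(w),np.sin(w),0],[np.sin(w),-np.cos(w),0],[0,0,-1]])
c[:3]+=T(c[3])@np.array(a[:3])/100; c[3]-=a[3]
json.dump(c.tolist(),open("state.json","w"))
o=robot.get_obs(); p=o["tool_pos"]
print("t %.2f"%o["time"],"cmd",c[:3].round(4),"meas",p.round(4),"phi cmd %.1f meas %.1f"%(np.degrees(c[3])-90,np.degrees(o["ee_rot"][2])-90),"w %.4f"%o["width"],"F",o["wrist_force"].round(1))
for k in range(2,len(sys.argv)):
    x,y,z,phi=map(float,sys.argv[k].split()); t=(c[3]-np.radians(phi+90)+np.pi/2)%np.pi-np.pi/2
    print("-> shift cm",(T(c[3]).T@(np.array([x,y,z])-c[:3])*100).round(2),"turn %.3f"%t)
E
echo "[0.4653,0.1162,0.163,1.5738]">state.json
python3 go.py "0 0 0 0" ".4382 -.129 .163 0.2"
```

```text
t 3.62 cmd [0.4653 0.1162 0.163 ] meas [0.4637 0.1162 0.1611] phi cmd 0.2 meas 0.2 w 0.0294 F [-0.5  0.2 -2.9]
-> shift cm [-24.51  -2.78   0.  ] turn -0.000
```

servo_tool(series="1 -0.7 -0.1 0 0; 1 -2.5 -0.3 0 0; 1 -5 -0.6 0 0; 1 -8 -0.9 0 0; 1 -11 -1.2 0 0; 1 -14 -1.6 0 0; 1 -17 -1.9 0 0; 1 -20 -2.3 0 0; 1 -22 -2.5 0 0; 1 -23.5 -2.7 0 0; 1 -24.2 -2.8 0 0; 1 -24.5 -2.8 0 0; 1 -24.5 -2.8 1 0; 1 -24.5 -2.8 3 0; 1 -24.5 -2.8 5 0; 1 -24.5 -2.8 6 0; 1 -24.5 -2.8 6.3 0; 1 -24.5 -2.8 6.3 0; 1 -24.5 -2.8 6.3 0")

```text
time: 5.2
tool_pos: [0.4384, -0.1284, 0.101]
ee_rot: [3.141, 0.0, 1.575]
wrist_force: [-0.0, -0.2, -2.0]
width: 0.0292
```

```bash
python3 go.py "-24.5 -2.8 6.3 0" ".4382 -.129 .07 0.2"; python3 - <<'E'
from h import *
p,d=snapshot("top"); p2,_=snapshot("side"); f=lambda i:cv2.resize(i[:,:,::-1],None,fx=2.6,fy=2.6,interpolation=cv2.INTER_CUBIC)
cv2.imwrite("pics/p1.png",np.hstack([f(p[180:330,300:450]),f(p2[230:380,160:310])]))
W=cloud("top",d); m=(np.hypot(W[...,0]-.438,W[...,1]+.129)<.075)&(W[...,2]>.078)&(W[...,2]<.098); h=cv2.convexHull(W[m][:,:2].astype(np.float32))
print(m.sum(),cv2.minEnclosingCircle(h),cv2.fitEllipse(h), np.median(W[m][:,2]))
E
```

```text
t 5.20 cmd [ 0.438  -0.1289  0.1   ] meas [ 0.4384 -0.1284  0.101 ] phi cmd 0.2 meas 0.2 w 0.0292 F [-0.  -0.2 -2. ]
-> shift cm [-0.01  0.02  3.  ] turn -0.000
797 ((0.43761783838272095, -0.12732549011707306), 0.05885191634297371) ((0.437560498714447, -0.12695133686065674), (0.11489441990852356, 0.11702850461006165), 64.72286224365234) 0.09239160571253391
```

View pics/p1.png

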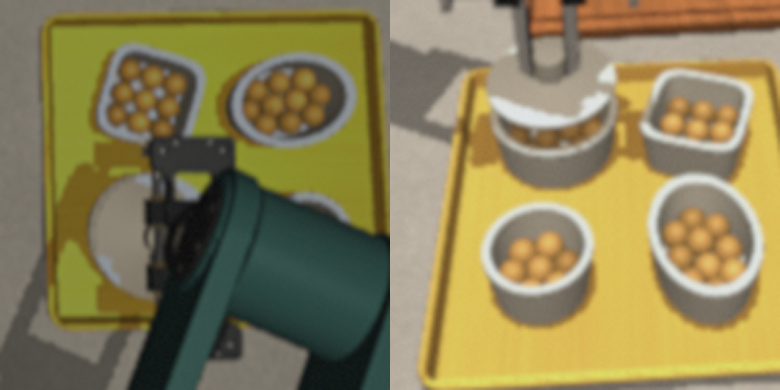

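Lid hangs level over the large round dish, concentric within ~1 mm. Lowering gently.

servo_tool(series="1 -0.05 0 0.5 0; 1 -0.05 0 1 0; 1 -0.05 0 1.5 0; 1 -0.05 0 1.9 0; 1 -0.05 0 2.2 0; 1 -0.05 0 2.4 0; 1 -0.05 0 2.6 0; 1 -0.05 0 2.7 0; 1 -0.05 0 2.8 0; 1 -0.05 0 2.8 0; 1 -0.05 0 2.8 0")

```text
time: 6.22
tool_pos: [0.438, -0.1293, 0.0726]
ee_rot: [3.141, 0.0, 1.574]
wrist_force: [0.5, -0.2, -2.4]
width: 0.0291
```

servo_tool(series="1 0 0 0.05 0; 1 0 0 0.1 0; 1 0 0 0.15 0; 1 0 0 0.2 0; 1 0 0 0.2 0; 1 0 0 0.2 0")

```text
time: 6.72
tool_pos: [0.4379, -0.1292, 0.0704]
ee_rot: [-3.142, -0.0, 1.574]
wrist_force: [-0.2, 0.3, -2.3]
width: 0.0292
```

servo_tool(series="1 0 0 0.05 0; 1 0 0 0.1 0; 1 0 0 0.1 0; 1 0 0 0.1 0")

```text
time: 7.05
tool_pos: [0.438, -0.1293, 0.0696]
ee_rot: [3.141, 0.0, 1.574]
wrist_force: [-0.2, 0.1, -1.4]
width: 0.0293
```

servo_tool(series="1 0 0 0.03 0; 1 0 0 0.06 0; 1 0 0 0.06 0; 1 0 0 0.06 0")

```text
time: 7.38
tool_pos: [0.438, -0.1293, 0.0696]
ee_rot: [3.141, 0.0, 1.574]
wrist_force: [-2.5, 1.7, 3.2]
width: 0.0296
```

servo_tool(series="0.3 0 0 0 0; -0.3 0 0 0 0; -0.3 0 0 0 0; -0.3 0 0 0 0; -0.3 0 0 -1 0; -0.3 0 0 -3.5 0; -0.3 0 0 -7 0; -0.3 0 0 -9 0; -0.3 0 0 -9 0")

```text
time: 8.13
tool_pos: [0.441, -0.1306, 0.1653]
ee_rot: [3.131, 0.005, 1.574]
wrist_force: [1.0, -0.4, -1.1]
width: 0.0609
```

```bash
python3 go.py "-.05 0 2.8 0" >/dev/null; python3 go.py "0 0 .36 0">/dev/null;  python3 go.py "0 0 -9 0" ".4628 .2646 .12 20"
```

```text
t 8.13 cmd [ 0.438  -0.1294  0.1584] meas [ 0.441  -0.1306  0.1653] phi cmd 0.2 meas 0.2 w 0.0609 F [ 1.  -0.4 -1.1]
-> shift cm [39.39  2.59  3.84] turn -0.346
```

servo_tool(series="-0.3 3 0.2 0 0; -0.3 7 0.5 0 -0.1; -0.3 11 0.7 0 -0.2; -0.3 15 1 0 -0.3; -0.3 19 1.2 0 -0.35; -0.3 23 1.5 0 -0.35; -0.3 27 1.8 0 -0.35; -0.3 31 2 0 -0.35; -0.3 35 2.3 1 -0.35; -0.3 38 2.5 2 -0.35; -0.3 39.4 2.6 3.8 -0.35; -0.3 39.4 2.6 3.8 -0.35; -0.3 39.4 2.6 3.8 -0.35; -0.3 39.4 2.6 3.8 -0.35")

```text
time: 9.3
tool_pos: [0.4627, 0.264, 0.121]
ee_rot: [-3.141, 0.001, 1.923]
wrist_force: [-0.2, 0.4, -0.3]
width: 0.0612
```

```bash
python3 go.py "39.4 2.6 3.8 -.35" ".4628 .2646 .043 20"; python3 - <<'E'
from h import *
p,d=snapshot("top"); p2,_=snapshot("side"); f=lambda i:cv2.resize(i[:,:,::-1],None,fx=2.6,fy=2.6,interpolation=cv2.INTER_CUBIC)
cv2.imwrite("pics/p2.png",np.hstack([f(p[180:330,300:450]),f(p2[230:380,160:310])]))
W=cloud("top",d); r=np.hypot(W[...,0]-.438,W[...,1]+.129)
for lo,hi,R in((.056,.076,.07),(.084,.1,.03)):
    m=(r<R)&(W[...,2]>lo)&(W[...,2]<hi); q=W[m]; A=np.c_[q[:,:2]-[.438,-.129],np.ones(len(q))]
    print(m.sum(),cv2.fitEllipse(cv2.convexHull(q[:,:2].astype(np.float32))),np.median(q[:,2]),"tilt",np.linalg.lstsq(A,q[:,2],rcond=None)[0])
E
```

```text
t 9.30 cmd [0.4629 0.2647 0.1204] meas [0.4627 0.264  0.121 ] phi cmd 20.2 meas 20.2 w 0.0612 F [-0.2  0.4 -0.3]
-> shift cm [-0.01 -0.01  7.74] turn 0.004
1553 ((0.43739062547683716, -0.12839461863040924), (0.11733295768499374, 0.11740981042385101), 122.57808685302734) 0.06153380618925379 tilt [ 0.00044969 -0.00026474  0.06152523]
120 ((0.4371234178543091, -0.1280709207057953), (0.028563117608428, 0.029157036915421486), 116.3805923461914) 0.0902627716068729 tilt [ 0.01647747 -0.05416553  0.09046265]
```

View pics/p2.png

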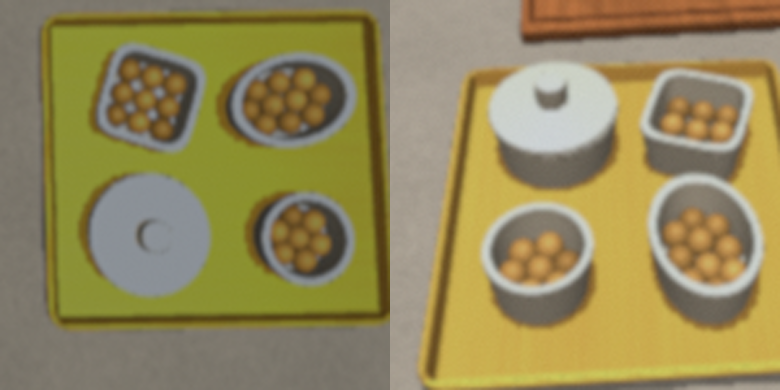

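The large lid sits home and level (knob top 0.0905, tilt < 0.001). Next, the small lid.

servo_tool(series="-0.3 0 0 2.5 0; -0.3 0 0 5 0; -0.3 0 0 6.8 0; -0.3 0 0 7.6 0; -0.3 0 0 7.7 0; -0.3 0 0 7.7 0; 0.5 0 0 7.7 0; 1 0 0 7.7 0; 1 0 0 7.7 0; 1 0 0 7.7 0; 1 0 0 7.7 0; 1 0 0 7.7 0; 1 0 0 7 0; 1 0 0 5.5 0; 1 0 0 3 0; 1 0 0 0 0; 1 0 0 -2.5 0; 1 0 0 -4 0; 1 0 0 -4.3 0; 1 0 0 -4.3 0")

```text
time: 11.07
tool_pos: [0.4633, 0.2651, 0.1652]
ee_rot: [3.139, -0.0, 1.924]
wrist_force: [-0.5, -0.8, -1.9]
width: 0.023
```

```bash
python3 go.py "0 0 -4.3 0" ".4325 -.2853 .163 -10" ".4325 -.2853 .1 -10"
```

```text
t 11.07 cmd [0.4629 0.2647 0.1634] meas [0.4633 0.2651 0.1652] phi cmd 20.2 meas 20.2 w 0.0230 F [-0.5 -0.8 -1.9]
-> shift cm [-5.056e+01 -2.186e+01  4.000e-02] turn 0.528
-> shift cm [-50.56 -21.86   6.34] turn 0.528
```

servo_tool(series="1 -1 -0.4 0 0; 1 -3 -1.3 0 0.03; 1 -6 -2.6 0 0.06; 1 -9 -3.9 0 0.1; 1 -12 -5.2 0 0.15; 1 -15 -6.5 0 0.2; 1 -18 -7.8 0 0.25; 1 -21 -9.1 0 0.3; 1 -24 -10.4 0 0.35; 1 -27 -11.7 0 0.4; 1 -30 -13 0 0.44; 1 -33 -14.3 0 0.48; 1 -36 -15.6 0 0.5; 1 -39 -16.9 0 0.53; 1 -42 -18.2 0 0.53; 1 -45 -19.5 0 0.53; 1 -47.5 -20.5 0 0.53; 1 -49.5 -21.4 0 0.53; 1 -50.4 -21.8 0 0.53; 1 -50.6 -21.9 0 0.53")

```text
time: 12.73
tool_pos: [0.4305, -0.2868, 0.1616]
ee_rot: [-3.138, -0.002, 1.391]
wrist_force: [0.3, -0.1, -1.5]
width: 0.0235
```

```bash
python3 go.py "-50.6 -21.9 0 .53" ".4325 -.2853 .1 -10"
```

```text
t 12.73 cmd [ 0.4323 -0.2858  0.1634] meas [ 0.4305 -0.2868  0.1616] phi cmd -10.1 meas -10.3 w 0.0235 F [ 0.3 -0.1 -1.5]
-> shift cm [0.05 0.01 6.34] turn -0.002
```

servo_tool(series="1 0.05 0 1 0; 1 0.05 0 3 0; 1 0.05 0 5 0; 1 0.05 0 6 0; 1 0.05 0 6.5 0; 1 0.05 0 7 0; 1 0.05 0 7.5 0; 1 0.05 0 8 0; 1 0.05 0 8.4 0; 1 0.05 0 8.7 0; 1 0.05 0 8.9 0; 1 0.05 0 9.1 0; 1 0.05 0 9.2 0; 1 0.05 0 9.2 0; 1 0.05 0 9.2 0")

```text
time: 13.98
tool_pos: [0.4323, -0.2853, 0.072]
ee_rot: [3.141, 0.0, 1.394]
wrist_force: [0.2, -0.6, -2.1]
width: 0.0234
```

```bash
python3 go.py ".05 0 9.2 0" ".4325 -.2853 .0684 -10"; python3 - <<'E'
from h import *
p,d=snapshot("top"); p2,_=snapshot("side"); f=lambda i:cv2.resize(i[:,:,::-1],None,fx=2.6,fy=2.6,interpolation=cv2.INTER_CUBIC)
cv2.imwrite("pics/p3.png",np.hstack([f(p[180:330,300:450]),f(p2[230:380,160:310])]))
E
```

```text
t 13.98 cmd [ 0.4324 -0.2853  0.0714] meas [ 0.4323 -0.2853  0.072 ] phi cmd -10.1 meas -10.1 w 0.0234 F [ 0.2 -0.6 -2.1]
-> shift cm [0.   0.01 0.3 ] turn -0.002
```

View pics/p3.png

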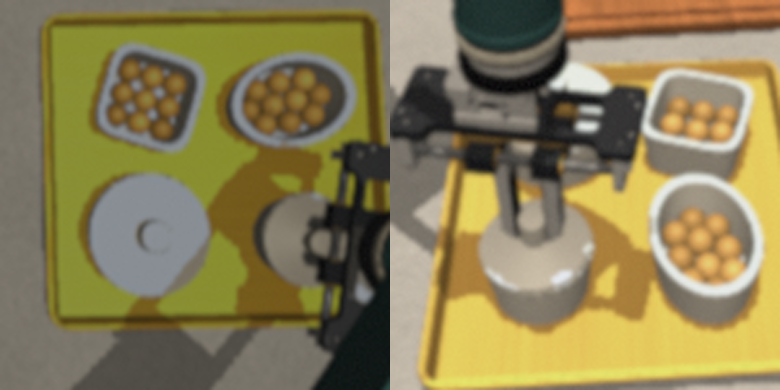

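The small lid is in the mouth of its dish, level, with no contact force yet; I'll lower the last millimetres.

servo_tool(series="1 0 0 0.05 0; 1 0 0 0.1 0; 1 0 0 0.15 0; 1 0 0 0.2 0; 1 0 0 0.2 0; 1 0 0 0.2 0")

```text
time: 14.58
tool_pos: [0.4324, -0.2853, 0.0712]
ee_rot: [3.141, 0.0, 1.394]
wrist_force: [-1.4, 2.1, 4.4]
width: 0.0233
```

servo_tool(series="0.3 0 0 0.15 0; -0.3 0 0 0.15 0; -0.3 0 0 0.15 0; -0.3 0 0 0.15 0; -0.3 0 0 -1 0; -0.3 0 0 -3.5 0; -0.3 0 0 -7 0; -0.3 0 0 -9 0; -0.3 0 0 -9 0")

```text
time: 15.33
tool_pos: [0.4349, -0.2873, 0.1668]
ee_rot: [3.131, 0.006, 1.394]
wrist_force: [0.4, 0.4, 0.9]
width: 0.061
```

```bash
python3 go.py "0 0 .2 0" >/dev/null;  python3 go.py "0 0 -9 0" ".6148 .1238 .12 10.5"
```

```text
t 15.33 cmd [ 0.4324 -0.2853  0.1594] meas [ 0.4349 -0.2873  0.1668] phi cmd -10.1 meas -10.1 w 0.0610 F [0.4 0.4 0.9]
-> shift cm [43.49 10.75  3.94] turn -0.360
```

servo_tool(series="-0.3 3 0.7 0 0; -0.3 7 1.7 0 -0.1; -0.3 11 2.7 0 -0.2; -0.3 15 3.7 0 -0.3; -0.3 19 4.7 0 -0.36; -0.3 23 5.7 0 -0.36; -0.3 27 6.7 0 -0.36; -0.3 31 7.7 0 -0.36; -0.3 35 8.7 0 -0.36; -0.3 39 9.7 1 -0.36; -0.3 42 10.4 3 -0.36; -0.3 43.5 10.8 3.9 -0.36; -0.3 43.5 10.8 3.9 -0.36; -0.3 43.5 10.8 3.9 -0.36; -0.3 43.5 10.8 3.9 -0.36")

```text
time: 16.58
tool_pos: [0.615, 0.1225, 0.1214]
ee_rot: [-3.142, 0.001, 1.753]
wrist_force: [0.0, 0.3, 0.3]
width: 0.0611
```

```bash
python3 go.py "43.5 10.8 3.9 -.36" ".6149 .1238 .043 10.5"; python3 - <<'E'
from h import *
p,d=snapshot("top"); np.savez("t1.npz",p=p,d=d)
p2,d2=snapshot("side"); cv2.imwrite("pics/g3.png",cv2.resize(p2[110:380,160:340,::-1],None,fx=2.2,fy=2.2,interpolation=cv2.INTER_CUBIC))
W=cloud("top",d); W2=cloud("side",d2)
for n,W in(("top",W),("side",W2)):
  for c in((.438,-.129),(.4325,-.2853)):
    r=np.hypot(W[...,0]-c[0],W[...,1]-c[1]); 
    m=(r<.065)&(W[...,2]>.056)&(W[...,2]<.076); q=W[m]; A=np.c_[q[:,:2]-c,np.ones(len(q))]
    k=(r<.03)&(W[...,2]>.084)&(W[...,2]<.1)
    print(n,c,m.sum(),np.round(cv2.fitEllipse(cv2.convexHull(q[:,:2].astype(np.float32)))[0],4),"tilt",np.linalg.lstsq(A,q[:,2],rcond=None)[0].round(4),"knob z",W[k][:,2].max(),np.median(W[k][:,2]))
E
```

```text
t 16.58 cmd [0.6153 0.1239 0.1204] meas [0.615  0.1225 0.1214] phi cmd 10.5 meas 10.4 w 0.0611 F [0.  0.3 0.3]
-> shift cm [ 0.   -0.04  7.74] turn -0.000
top (0.438, -0.129) 1557 [ 0.4372 -0.1284] tilt [0.0003 0.0016 0.0615] knob z 0.09416689709162272 0.09061116649126259
top (0.4325, -0.2853) 896 [ 0.4313 -0.2851] tilt [-0.0017  0.0022  0.0617] knob z 0.09394998742465688 0.0900071921013178
side (0.438, -0.129) 1227 [ 0.4378 -0.1305] tilt [-0.0038  0.0044  0.0618] knob z 0.09446461818386767 0.0905192510383559
side (0.4325, -0.2853) 1073 [ 0.4322 -0.2877] tilt [0.001  0.007  0.0621] knob z 0.09353891171008519 0.09045956168054994
```

View pics/g3.png

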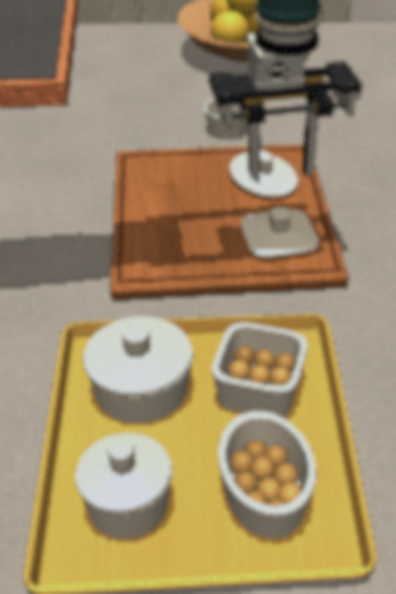

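Both round lids sit home and level (8 pictures viewed). Now I'll grasp the square lid.

servo_tool(series="-0.3 0 -0.04 2.5 0; -0.3 0 -0.04 5 0; -0.3 0 -0.04 6.8 0; -0.3 0 -0.04 7.6 0; -0.3 0 -0.04 7.7 0; -0.3 0 -0.04 7.7 0; 0.5 0 -0.04 7.7 0; 1 0 -0.04 7.7 0; 1 0 -0.04 7.7 0; 1 0 -0.04 7.7 0; 1 0 -0.04 7.7 0; 1 0 -0.04 7.7 0; 1 0 -0.04 7 0; 1 0 -0.04 5.5 0; 1 0 -0.04 3 0; 1 0 -0.04 0 0; 1 0 -0.04 -2.5 0; 1 0 -0.04 -4 0; 1 0 -0.04 -4.3 0; 1 0 -0.04 -4.3 0")

```text
time: 18.35
tool_pos: [0.6153, 0.124, 0.1653]
ee_rot: [3.139, 0.0, 1.754]
wrist_force: [-0.0, -0.5, -2.0]
width: 0.0256
```

```bash
python3 go.py "0 -.04 -4.3 0" ".5725 -.1342 .163 -17.5" ; python3 - <<'E'
from h import *
# dish angle/centre refined from a second frame: grid fit of the rim's outer outline
d=np.load("t1.npz")["d"]; W=cloud("top",d); c=np.array([.5725,-.1342]); q=W[...,:2]-c
m=(np.hypot(q[...,0],q[...,1])<.072)&(W[...,2]>.048)&(W[...,2]<.07)
P=(W[m][:,:2]).astype(np.float32); H=P-c; print(cv2.minAreaRect(P))
best=[]
for a in np.arange(-26,-8,.5):
    t=np.radians(a); R=H@np.array([[np.cos(t),-np.sin(t)],[np.sin(t),np.cos(t)]])
    lo=np.sort(R,0); e=[np.mean(lo[:12],0),np.mean(lo[-12:],0)]; best.append((np.prod(e[1]-e[0]),a,(e[1]-e[0]).round(4)))
best.sort(key=lambda b:b[0]); print(best[:4])
z=H[:,0]+1j*H[:,1]; z-=z.mean(); print(np.degrees(np.angle(-np.mean(z**4)))/4)
E
```

```text
t 18.35 cmd [0.6149 0.1238 0.1634] meas [0.6153 0.124  0.1653] phi cmd 10.5 meas 10.5 w 0.0256 F [-0.  -0.5 -2. ]
-> shift cm [-24.6   -8.86   0.04] turn 0.488
((0.5724042057991028, -0.13476893305778503), (0.09671752899885178, 0.09652271866798401), 72.02787017822266)
[(np.float64(0.008963936482566557), np.float64(-18.0), array([0.0944, 0.095 ])), (np.float64(0.008965993797605196), np.float64(-17.5), array([0.0944, 0.095 ])), (np.float64(0.00897120605908853), np.float64(-18.5), array([0.0945, 0.095 ])), (np.float64(0.008971999666329989), np.float64(-17.0), array([0.0944, 0.095 ]))]
-17.91022210091011
```

servo_tool(series="1 -1 -0.4 0 0; 1 -3 -1.1 0 0.05; 1 -6 -2.2 0 0.12; 1 -9 -3.2 0 0.2; 1 -12 -4.3 0 0.28; 1 -15 -5.4 0 0.36; 1 -18 -6.5 0 0.42; 1 -21 -7.6 0 0.46; 1 -23 -8.3 0 0.49; 1 -24.2 -8.7 0 0.497; 1 -24.6 -8.9 0 0.497; 1 -24.6 -8.9 1 0.497; 1 -24.6 -8.9 3 0.497; 1 -24.6 -8.9 5 0.497; 1 -24.6 -8.9 6 0.497; 1 -24.6 -8.9 6.3 0.497; 1 -24.6 -8.9 6.3 0.497; 1 -24.6 -8.9 6.3 0.497")

```text
time: 19.85
tool_pos: [0.5725, -0.1335, 0.1014]
ee_rot: [3.141, -0.0, 1.258]
wrist_force: [0.1, 0.6, -1.4]
width: 0.0255
```

```bash
python3 go.py "-24.6 -8.9 6.3 .497" ".5725 -.1345 .0715 -18"; python3 - <<'E'
from h import *
p,d=snapshot("top"); p2,d2=snapshot("side"); f=lambda i:cv2.resize(i[:,:,::-1],None,fx=3.3,fy=3.3,interpolation=cv2.INTER_CUBIC)
cv2.imwrite("pics/p4.png",np.hstack([f(p[170:290,310:430]),f(p2[220:340,210:330])]))
W=cloud("top",d); q=W[...,:2]-[.5725,-.1342]
m=(np.hypot(q[...,0],q[...,1])<.072)&(W[...,2]>.078)&(W[...,2]<.098); print(m.sum(),cv2.minAreaRect(W[m][:,:2].astype(np.float32)))
E
```

```text
t 19.85 cmd [ 0.5721 -0.1343  0.1004] meas [ 0.5725 -0.1335  0.1014] phi cmd -18.0 meas -17.9 w 0.0255 F [ 0.1  0.6 -1.4]
-> shift cm [-0.01  0.04  2.89] turn 0.000
525 ((0.5773983001708984, -0.10732021927833557), (0.046723417937755585, 0.09632154554128647), 81.20664978027344)
```

View pics/p4.png

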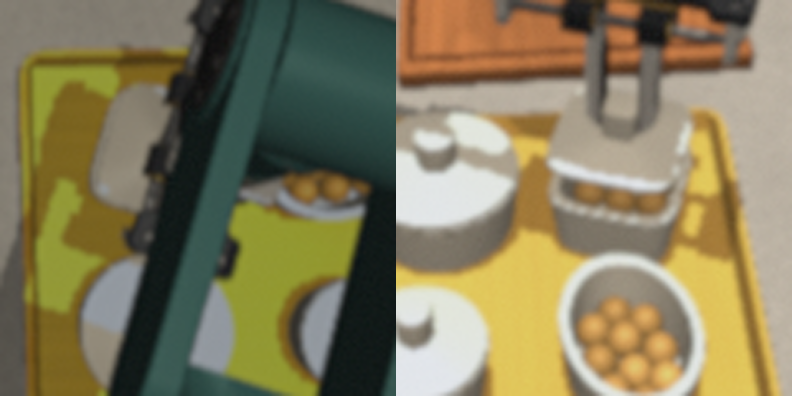

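The square lid hangs above its dish with its sides parallel to the rim (right half, around (620,170)). Lowering.

servo_tool(series="1 0 0.04 0.5 0; 1 0 0.04 1 0; 1 0 0.04 1.4 0; 1 0 0.04 1.7 0; 1 0 0.04 2 0; 1 0 0.04 2.2 0; 1 0 0.04 2.4 0; 1 0 0.04 2.6 0; 1 0 0.04 2.75 0; 1 0 0.04 2.9 0; 1 0 0.04 2.9 0; 1 0 0.04 2.9 0")

```text
time: 20.95
tool_pos: [0.5724, -0.1343, 0.0718]
ee_rot: [-3.142, -0.0, 1.257]
wrist_force: [0.1, 0.6, -2.0]
width: 0.0259
```

```bash
python3 go.py "0 .04 2.9 0" ".5725 -.1345 .0694 -18"; python3 - <<'E'
from h import *
p2,d2=snapshot("side"); f=lambda i:cv2.resize(i[:,:,::-1],None,fx=4,fy=4,interpolation=cv2.INTER_CUBIC)
cv2.imwrite("pics/p5.png",f(p2[220:340,210:330]))
E
```

```text
t 20.95 cmd [ 0.5725 -0.1344  0.0714] meas [ 0.5724 -0.1343  0.0718] phi cmd -18.0 meas -18.0 w 0.0259 F [ 0.1  0.6 -2. ]
-> shift cm [-0.01 -0.    0.2 ] turn 0.000
```

View pics/p5.png

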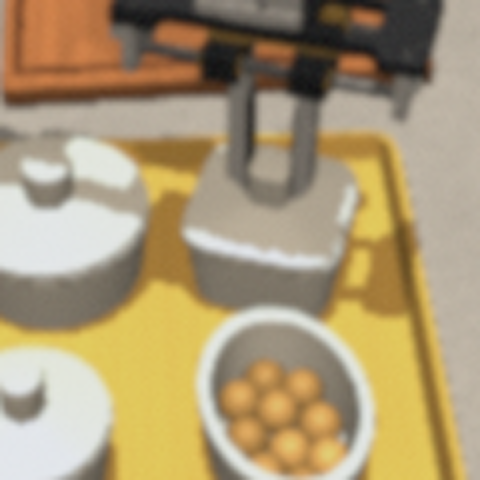

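The lid is well within its mouth and unforced; final lowering.

servo_tool(series="1 0 0 0.05 0; 1 0 0 0.1 0; 1 0 0 0.15 0; 1 0 0 0.2 0; 1 0 0 0.2 0; 1 0 0 0.2 0")

```text
time: 21.5
tool_pos: [0.5726, -0.1343, 0.0714]
ee_rot: [3.14, -0.0, 1.257]
wrist_force: [-2.8, 0.7, 4.3]
width: 0.0257
```

servo_tool(series="0.3 0 0 -0.05 0; -0.3 0 0 -0.05 0; -0.3 0 0 -0.05 0; -0.3 0 0 -0.05 0; -0.3 0 0 -1 0; -0.3 0 0 -3.5 0; -0.3 0 0 -7 0; -0.3 0 0 -9 0; -0.3 0 0 -9 0")

```text
time: 22.25
tool_pos: [0.5756, -0.1353, 0.1671]
ee_rot: [3.129, -0.0, 1.257]
wrist_force: [-0.5, -0.0, 0.7]
width: 0.061
```

```bash
python3 go.py "0 0 .2 0" >/dev/null;  python3 go.py "0 0 -9 0" ".6028 .2711 .12 26.4"
```

```text
t 22.25 cmd [ 0.5725 -0.1344  0.1594] meas [ 0.5756 -0.1353  0.1671] phi cmd -18.0 meas -18.0 w 0.0610 F [-0.5 -0.   0.7]
-> shift cm [39.5  -9.65  3.94] turn -0.775
```

servo_tool(series="-0.3 3 -0.7 0 -0.05; -0.3 7 -1.7 0 -0.15; -0.3 11 -2.7 0 -0.25; -0.3 15 -3.7 0 -0.35; -0.3 19 -4.7 0 -0.45; -0.3 23 -5.6 0 -0.55; -0.3 27 -6.6 0 -0.65; -0.3 31 -7.6 0 -0.72; -0.3 35 -8.6 1 -0.775; -0.3 38 -9.3 2.5 -0.775; -0.3 39.5 -9.7 3.9 -0.775; -0.3 39.5 -9.7 3.9 -0.775; -0.3 39.5 -9.7 3.9 -0.775; -0.3 39.5 -9.7 3.9 -0.775; -0.3 39.5 -9.7 3.9 -0.775")

```text
time: 23.5
tool_pos: [0.603, 0.2694, 0.1221]
ee_rot: [3.14, 0.001, 2.029]
wrist_force: [-0.4, 0.0, 0.3]
width: 0.0609
```

```bash
python3 go.py "39.5 -9.7 3.9 -.775" ".6028 .2711 .043 26.4"; python3 - <<'E'
from h import *
p,d=snapshot("top"); W=cloud("top",d); np.savez("t2.npz",p=p,d=d)
for c,R in(((.438,-.129),.065),((.4325,-.2853),.055),((.5725,-.1344),.075)):
    r=np.hypot(W[...,0]-c[0],W[...,1]-c[1]); m=(r<R)&(W[...,2]>.056)&(W[...,2]<.076); q=W[m]; A=np.c_[q[:,:2]-c,np.ones(len(q))]
    k=(r<.03)&(W[...,2]>.084)&(W[...,2]<.1)
    print(c,m.sum(),"tilt",np.linalg.lstsq(A,q[:,2],rcond=None)[0].round(4),"knob z",np.median(W[k][:,2]),cv2.minAreaRect(q[:,:2].astype(np.float32)))
r=np.hypot(W[...,0]-.5696,W[...,1]+.277); m=(r<.075)&(W[...,2]>.048)&(W[...,2]<.058); print(cv2.fitEllipse(cv2.convexHull(W[m][:,:2].astype(np.float32))))
E
```

```text
t 23.50 cmd [0.6023 0.2712 0.1204] meas [0.603  0.2694 0.1221] phi cmd 26.4 meas 26.3 w 0.0609 F [-0.4  0.   0.3]
-> shift cm [-0.03  0.04  7.74] turn 0.000
(0.438, -0.129) 1551 tilt [ 0.001  -0.0006  0.0615] knob z 0.09013033334345447 ((0.43696847558021545, -0.12834103405475616), (0.11662475019693375, 0.11642420291900635), 56.12803268432617)
(0.4325, -0.2853) 905 tilt [-0.0011 -0.0022  0.0616] knob z 0.09048327553211596 ((0.4316445291042328, -0.2847943902015686), (0.08809734880924225, 0.08917607367038727), 0.2872108817100525)
(0.5725, -0.1344) 1191 tilt [-0.0015 -0.0014  0.0616] knob z 0.09038329322874646 ((0.5713788866996765, -0.1344650387763977), (0.09587201476097107, 0.09682366251945496), 71.27809143066406)
((0.5696044564247131, -0.2763025760650635), (0.09102132171392441, 0.12562356889247894), 12.230084419250488)
```

The square lid is home and level. Now the oval lid.

servo_tool(series="-0.3 0 0.04 2.5 0; -0.3 0 0.04 5 0; -0.3 0 0.04 6.8 0; -0.3 0 0.04 7.6 0; -0.3 0 0.04 7.7 0; -0.3 0 0.04 7.7 0; 0.5 0 0.04 7.7 0; 1 0 0.04 7.7 0; 1 0 0.04 7.7 0; 1 0 0.04 7.7 0; 1 0 0.04 7.7 0; 1 0 0.04 7.7 0; 1 0 0.04 7 0; 1 0 0.04 5.5 0; 1 0 0.04 3 0; 1 0 0.04 0 0; 1 0 0.04 -2.5 0; 1 0 0.04 -4 0; 1 0 0.04 -4.3 0; 1 0 0.04 -4.3 0")

```text
time: 25.22
tool_pos: [0.603, 0.2718, 0.1654]
ee_rot: [3.139, 0.0, 2.032]
wrist_force: [-0.2, 0.3, -2.2]
width: 0.0212
```

```bash
python3 go.py "0 .04 -4.3 0" ".5694 -.2767 .163 12"
```

```text
t 25.22 cmd [0.6026 0.2714 0.1634] meas [0.603  0.2718 0.1654] phi cmd 26.4 meas 26.4 w 0.0212 F [-0.2  0.3 -2.2]
-> shift cm [-4.761e+01 -2.736e+01  4.000e-02] turn 0.252
```

servo_tool(series="1 -1 -0.6 0 0; 1 -3 -1.7 0 0.03; 1 -6 -3.4 0 0.06; 1 -9 -5.2 0 0.09; 1 -12 -6.9 0 0.12; 1 -15 -8.6 0 0.15; 1 -18 -10.3 0 0.18; 1 -21 -12.1 0 0.2; 1 -24 -13.8 0 0.22; 1 -27 -15.5 0 0.24; 1 -30 -17.2 0 0.252; 1 -33 -19 0 0.252; 1 -36 -20.7 0 0.252; 1 -39 -22.4 0 0.252; 1 -42 -24.1 0 0.252; 1 -44.5 -25.6 0 0.252; 1 -46.5 -26.7 0 0.252; 1 -47.4 -27.2 0 0.252; 1 -47.6 -27.4 0 0.252; 1 -47.6 -27.4 0 0.252")

```text
time: 26.88
tool_pos: [0.5678, -0.2766, 0.1622]
ee_rot: [-3.139, -0.003, 1.779]
wrist_force: [-0.0, 0.6, -2.3]
width: 0.0214
```

servo_tool(series="1 0 0 1 0; 1 0 0 3 0; 1 0 0 5 0; 1 0 0 6 0; 1 0 0 6.5 0; 1 0 0 7 0; 1 0 0 7.5 0; 1 0 0 7.5 0; 1 0 0 7.5 0")

```text
time: 27.63
tool_pos: [0.5692, -0.2767, 0.0895]
ee_rot: [3.141, 0.001, 1.78]
wrist_force: [0.3, -0.8, -1.7]
width: 0.0212
```

```bash
python3 go.py "-47.6 -27.4 0 .252" >/dev/null; python3 go.py "0 0 7.5 0" ".5695 -.2766 .0715 12"; python3 - <<'E'
from h import *
p,_=snapshot("top"); p2,d2=snapshot("side"); f=lambda i:cv2.resize(i[:,:,::-1],None,fx=3.3,fy=3.3,interpolation=cv2.INTER_CUBIC)
cv2.imwrite("pics/p6.png",np.hstack([f(p[160:280,340:460]),f(p2[260:380,220:340])]))
E
```

```text
t 27.63 cmd [ 0.569  -0.2768  0.0884] meas [ 0.5692 -0.2767  0.0895] phi cmd 12.0 meas 12.0 w 0.0212 F [ 0.3 -0.8 -1.7]
-> shift cm [0.01 0.06 1.69] turn -0.000
```

View pics/p6.png

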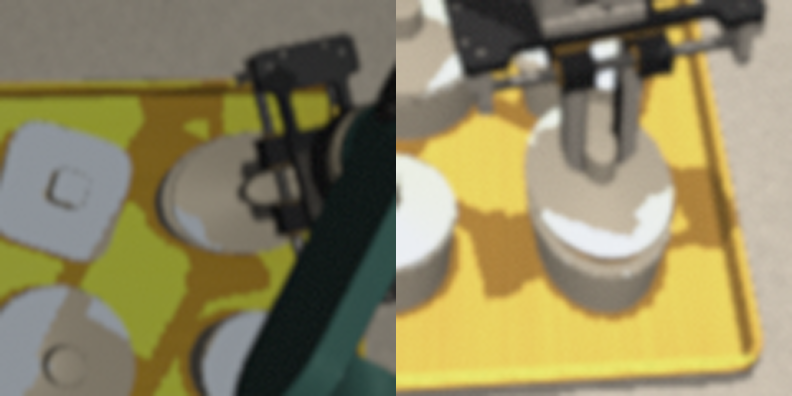

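The oval lid is aligned just above its dish (left half, about (240,190)). Lowering it.

servo_tool(series="1 0 0.06 0.3 0; 1 0 0.06 0.6 0; 1 0 0.06 0.9 0; 1 0 0.06 1.2 0; 1 0 0.06 1.4 0; 1 0 0.06 1.6 0; 1 0 0.06 1.7 0; 1 0 0.06 1.7 0; 1 0 0.06 1.75 0; 1 0 0.06 1.8 0; 1 0 0.06 1.85 0; 1 0 0.06 1.9 0; 1 0 0.06 1.9 0; 1 0 0.06 1.9 0")

```text
time: 28.9
tool_pos: [0.5695, -0.2765, 0.0721]
ee_rot: [3.141, 0.001, 1.78]
wrist_force: [-3.9, 2.3, 6.9]
width: 0.0212
```

servo_tool(series="1 0 0 -0.08 0; 1 0 0 -0.08 0; 0.3 0 0 -0.08 0; -0.3 0 0 -0.08 0; -0.3 0 0 -0.08 0; -0.3 0 0 -0.08 0; -0.3 0 0 -1 0; -0.3 0 0 -3.5 0; -0.3 0 0 -7 0; -0.3 0 0 -10 0; -0.3 0 0 -12 0")

```text
time: 29.82
tool_pos: [0.5705, -0.2772, 0.1945]
ee_rot: [3.137, 0.004, 1.78]
wrist_force: [0.1, 0.8, 1.2]
width: 0.0611
```

servo_tool(series="-0.3 3 0 0 0; -0.3 7 0 0 0; -0.3 11 0 0 0; -0.3 15 0 0 0; -0.3 19 0 0 0; -0.3 23 0 0 0; -0.3 27 0 0 0; -0.3 31 0 0 0; -0.3 34 0 0 0; -0.3 35 0 0 0; -0.3 35 0 0 0")

```text
time: 30.73
tool_pos: [0.4965, 0.0679, 0.1907]
ee_rot: [3.14, -0.0, 1.784]
wrist_force: [0.1, -0.9, 0.5]
width: 0.0608
```

```bash
python3 - <<'E'
from h import *
C=dict(lg=(.438,-.129,.065),sm=(.4325,-.2853,.055),sq=(.5725,-.1344,.075),ov=(.5695,-.2767,.072))
p,d=snapshot("top"); p2,d2=snapshot("side")
f=lambda i:cv2.resize(i[:,:,::-1],None,fx=2.6,fy=2.6,interpolation=cv2.INTER_CUBIC)
cv2.imwrite("pics/end.png",np.hstack([f(p[180:330,300:450]),f(p2[230:380,170:320])]))
for n,dd in(("top",d),("side",d2)):
  W=cloud(n,dd)
  for k,c in C.items():
    r=np.hypot(W[...,0]-c[0],W[...,1]-c[1]); m=(r<c[2])&(W[...,2]>.056)&(W[...,2]<.076); q=W[m]; A=np.c_[q[:,:2]-c[:2],np.ones(len(q))]
    kk=(r<.03)&(W[...,2]>.084)&(W[...,2]<.1); e=cv2.fitEllipse(cv2.convexHull(q[:,:2].astype(np.float32)))
    print(n,k,m.sum(),"tilt",np.linalg.lstsq(A,q[:,2],rcond=None)[0].round(4),"knob z %.4f"%np.median(W[kk][:,2]),np.round(e[0],4),np.round(e[1],4),round(e[2],1))
print(robot.get_obs()["tool_pos"],robot.get_obs()["time"])
E
```

```text
top lg 1555 tilt [ 0.0009 -0.0001  0.0615] knob z 0.0905 [ 0.4372 -0.1285] [0.1171 0.1177] 130.1
top sm 898 tilt [-0.0051  0.002   0.0616] knob z 0.0901 [ 0.4316 -0.2852] [0.0889 0.0897] 147.3
top sq 1191 tilt [-0.0037  0.0008  0.0616] knob z 0.0903 [ 0.5709 -0.1343] [0.1072 0.1118] 160.3
top ov 1250 tilt [-0.0036  0.0019  0.0617] knob z 0.0901 [ 0.5691 -0.2769] [0.0908 0.1259] 11.4
side lg 1228 tilt [-0.0004  0.0038  0.0617] knob z 0.0905 [ 0.4384 -0.1307] [0.1169 0.1204] 177.8
side sm 1072 tilt [-0.0015  0.0044  0.0621] knob z 0.0905 [ 0.4318 -0.2879] [0.0886 0.0913] 10.3
side sq 966 tilt [0.0012 0.0102 0.0621] knob z 0.0902 [ 0.5709 -0.1368] [0.1092 0.1115] 16.3
side ov 1481 tilt [-0.      0.0036  0.0621] knob z 0.0906 [ 0.5696 -0.2795] [0.0917 0.1255] 11.3
[0.49718042 0.0652313  0.19026484] 30.8333
```

View pics/end.png

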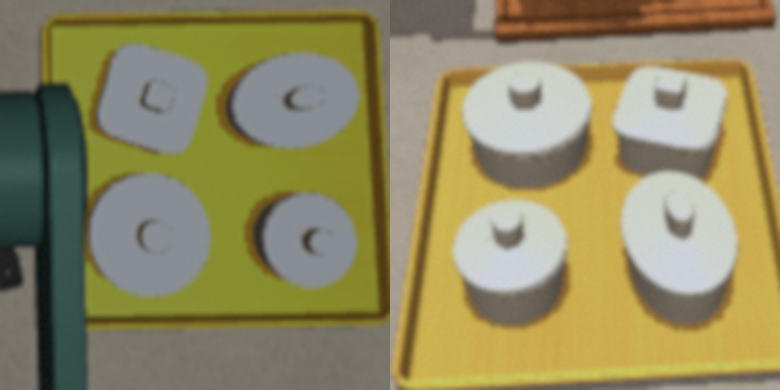

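All four lids are home and level, and the gripper is clear. Handing in.

```bash
python3 -c "
from bench import robot
print(robot.close_job())"
```

```text
the job is handed in; nothing more can be done
None
```

All four lids are on their matching dishes, and I handed the job in at about 31 s of the 106 s allowed. I gripped each lid by its knob, lowered it to light contact (contact force under about 10 N) and then released it.

- **Height:** in the last top and side views all four knob tops are at 0.090–0.091 m. A lid sitting fully home should read 0.091 m.
- **Level:** the fitted slopes are at most 0.005 from the top camera and at most 0.010 from the side camera, so the lids are level within measuring noise.
- **Position:** the lids are within about 2 mm of the dish centres I measured at the start. The side camera puts every lid about 2 mm further towards -y than the top camera does, which is within the stated calibration error.
- **Dishes, ramekin and pepper mill:** after the lids went on, I saw no movement of the dishes on the tray. The arm's paths stayed clear of the ramekin and pepper mill, but I did not re-measure their positions at the end.

No check failed.

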